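# Set the glass case's door to its widest stay hole

### The arm

A 7-joint arm with a two-finger parallel gripper is mounted at the origin on a cart in front of the work surface, level with it; the furniture and walls round the work are solid. World frame = base frame: x ahead of the robot, y to its left, z up, the work surface at z = 0. Lengths are in mm, angles in rad, forces in N, time in s.
With the tool pointing down it reaches from about 400 to 900 mm from the base axis. Payload 5.6 kg.
Tool frame: the origin (TCP) lies midway between the tips of the shut fingers; the grasp point (between the pads) lies 19 mm behind it; z points along the fingers, y is the line along which they close (so a half turn about z gives the same grasp; the last joint's range is limited). The gripper opens to 92 mm and grips with 3 to 60 N. Pads are 20 mm wide; open, the fingers measure 128 mm over their backs; the gripper's body (75 mm by 189 mm) begins 69 mm behind the grasp point.
Start: joints at [1.244, 0.468, -0.012, 1.603, 0.006, 1.071, -0.056], TCP at [181.962, -624.018, 214.592] pointing down, gripper open.
Joint ranges: [-2.53, 2.53], [-0.31, 2.02], [-1.57, 1.55], [0.28, 2.44], [-1.29, 4.43], [0.15, 1.84], [-2.92, 2.92]. Speed limits (rad/s): [2.57, 2.57, 3.14, 3.14, 3.14, 3.14, 3.14].

### API

Orientations are given as a rotation vector (axis times angle).
In Python, from cell import robot, grip, kin, viewer gives the robot as it stands. Calls block until the motion is done:
- robot.movep(position, orientation): joint-space move of the TCP to a pose.
- robot.servo_line(position, feed=150, rotation=None): straight line of the TCP; rotation=None keeps the orientation; feed is the mean speed in mm/s.
- robot.goto_joints(angles): joint-space move.
- grip(opening, newtons=None): opening from 0.0 (shut) to 1.0 (fully open); newtons is the grip in N (None keeps the last); returns when the fingers have stopped.
- robot.hold(seconds).
- kin.ik(position, orientation): joint angles nearest the present ones, or None.
- robot.observe(): the state.
- viewer.read_camera(name): name is "scene" or "top" or "wrist"; returns the picture (480x640x3 uint8, red, green, blue); there is no depth.
- viewer.camera_info(name): a dict with "camera_matrix" (3x3 intrinsics, pixels), "R" (3x3) and "t" (3): a world point X has camera coordinates R X + t. Camera axes: x right, y down, z forward; pixel columns grow to the right and rows downward; lengths in mm; the calibration is good to about 2 mm. A picture is of the moment at which its call begins: read the wrist's pose just before it. camera_info takes no time and is no camera call; for the wrist camera it gives the pose at the moment of the call.
A pose or a line that the arm cannot do raises robot.IKError and nothing moves.
- robot.job_done(): hands the job in; it is judged then, once.
Trained networks look in the newest picture that a camera, given by its name, has taken for a name from the list of things; names that differ only in an ending like _2 or _b are one class to them, and where a whole thing is asked for, a point or a joint stands for the part that bears it (a point fixed in the world has none). Each returns a list of dicts, best first, with "confidence" (0 to 1); they miss things now and then, are a little off and sometimes report something else, mostly with a low value. They report only what shows in the picture. A call takes as long as a camera call.
- viewer.silhouettes(name, camera): "mask" (480x640 bool, what is visible of it).
- viewer.pinpoint(name, camera): "at" ([x, y, z] in mm, in the coordinates of the camera as it stood for that picture, good to about 4 mm: a listed point, or the origin of a listed thing).
The state is a dict: "t": time; "joints": joint angles; "joint_velocities": joint speeds; "joint_torque": joint torques, N m; "tcp_pos": TCP position; "tcp_rot": TCP orientation; "contact_force": force on the tool from outside, world axes, zero at the start; "wrist_torque": the same for the moment, N m; "grip_width": opening from 0.0 (shut) to 1.0 (fully open); "grip_force": force on a finger pad.
Only numpy, scipy, OpenCV 4.12 (cv2) and the standard library are available. Lean on these libraries where they do the work, as an engineer would, in place of code of your own. Each camera call takes 0.05 s, during which the arm holds its last target. There are 200 camera calls.

### The job

The glasses in the little glass case on the bar are still damp: open its door to the widest setting. Swing the keeper off the stay, lift the stay off its pin, bring the door out, let the stay's last hole (the one next to its free end) drop right down over the pin, and swing the keeper fully back across the stay. Do not let the door fly open, and do not disturb the other things on the bar.

Things in the scene. Friction and masses are not known exactly. Their poses are not given: they have to be found in the camera images.
- case: fixed glass display case, black frame, 150 deep x 210 wide x 150 high. Origin: centre of its underside; x points from its door side to its back. A glass door (190 wide, 14 thick, hinged upright at the right front corner as seen from in front) stands ajar; its top is 146 above the worktop. The stay and its pin are on top. A wall cabinet hangs above the back half of the worktop, from 0.6 m ahead of the robot, 460 up.
- pin (a point): tip of the upright steel pin on the case's front top rail (6.4 thick, upper 2.5 tapered), 163.5 above the worktop. Two guide posts about 30 high stand on either side of it, 21 apart inside; the stay's bar lies between them and they keep it in line with the pin as it slides lengthwise.
- stay_hole1 (a point): centre of the first hole of the stay, 56 from the pivot: on the pin at the start. The stay is a steel bar 18 wide, 4 thick, lying level, its middle 156 above the worktop, with three 10 mm holes; it turns freely on an upright pivot on the door's top rail (95 from the door's hinge) and rocks up about it. A small knob stands on its free end, 116 from the pivot, over the roof.
- stay_hole2 (a point): centre of the second hole, 80 from the pivot.
- stay_hole3 (a point): centre of the last hole, 104 from the pivot, next to the free end: the widest setting, door about 29 degrees further open than at the start. With this hole seated it is within about 2 mm of the pin's axis and the bar lies level again.
- thumb_plate (a point): middle of the top face of the stay's thumb plate: the bar's tail, 28 wide and 36 long, 46 behind the pivot on the side away from the holes, outside the door, 158 above the worktop. Pressing it down (2 to 3.5 N, sprung, 12 mm at most) rocks the holed end up: 8 mm down lifts hole 1 about 10 mm and hole 3 about 18 mm. Let go, the spring drops the bar.
- thumb_lip (a point): top of the upright lip (4 thick, 10 high) along the thumb plate's outer end, 18 beyond the plate's middle: a finger pressing on the plate can pull against it, drawing stay and door outward along the line from hole 3 to hole 1.
- keeper_knob (a point): the keeper's upright knob, 12 thick at the head, 27 high from the arm's underside; this point is 7 below its top, 185 above the worktop. It stands at the end of the keeper's flat arm, which lies across the bar just above the pin and stops the stay being lifted.
- keeper_pivot (a point): on the upright axis of the keeper, 51 from the knob, on the guide post at the far side of the bar; at the height of the arm's top face, 168 above the worktop. The arm is 6 wide and 3 thick. Opened, the knob stands over the gap of the door, beside the bar.
- keeper (a joint): turn of the keeper in rad, counter-clockwise from above: 0 is square across the stay (its stop), about 1.57 is alongside the bar and clear of it, 1.9 its limit. It starts at 0 to 0.25 and stays where it is left (about 0.5 N at the knob moves it).
- door (a joint): how far the door has opened since the start, rad (about 0.26 with hole 2 on the pin, 0.51 with hole 3); it stays where it is left (under 1 N at the stay's pivot moves it).
- stay (a joint): rocking of the stay in rad: 0 lying level (down), 0.26 its holed end fully lifted. The pin is cleared at about 0.19 with hole 1 and 0.10 with hole 3.
- shot_glass: bystander: a shot glass, 48 x 61 high, standing right of the case; origin under its centre.
- cup: bystander: white espresso cup, 58 x 87 x 56 high, on a cork coaster at the right; origin under its centre.
- wine_stopper: bystander: wine stopper with a wide cap, 41 x 56 high, on a cork coaster left of the case; origin under its centre.
- cork: bystander: upright wine cork, 23 x 44 high, at the right; origin under its centre.

How it is judged (in metres and radians):
On the way, in this order (a step that is already met when the one before it is completed fails the run):
1. the keeper has been swung clear of the stay (value of joint keeper above 1.2 rad), for 0.1 s.
2. the stay has been lifted off its pin (value of joint stay above 0.1 rad and value of joint keeper above 1.2 rad), for 0.05 s.
At the end, for the whole second after the job is handed in: The stay's last hole is over the pin (within 4 mm of its axis), the bar lies level (under 0.03 rad), the keeper is back across the stay (under 0.3 rad from square), the door is at rest (horizontal distance between stay_hole3 and pin below 0.004 m and value of joint stay below 0.03 rad and value of joint keeper below 0.3 rad and velocity of joint door between -0.05 and 0.05 rad/s); the robot touches nothing.
It fails at once if the door flew (faster than 1.5 rad/s) (velocity of joint door above 1.5 rad/s or velocity of joint door below -1.5 rad/s).
It fails at once if a bystander was disturbed (moved over 30 mm) (distance of any of shot_glass, cup, wine_stopper, cork from where it was at the start of the episode above 0.03 m).
It also fails if it takes over 58 s, if anything falls off the work surface, if the arm or the gripper's body presses on something with over 40 N, if the wrist force passes 120 N, or if a joint passes its speed limit or range.

## Working session

There is one attempt and no reset: what is moved stays moved. The work goes in short steps, each a Python script; the robot and the scene stay as the last script left them, time stands still between calls to the robot, and variables do not carry over. Pictures are saved under pics/ and viewed, at most 10 in all, crops included, and the job is handed in when it is done.

```bash
ls; mkdir -p pics
cat > h.py <<'E'
import numpy as np, cv2
from cell import robot, grip, kin, viewer
def snap(cam,fn=None):
    ci=viewer.camera_info(cam); im=viewer.read_camera(cam)
    if fn: cv2.imwrite('pics/'+fn,im[:,:,::-1])
    return ci,im
def world(ci,p): return np.array(ci['R']).T@(np.array(p)-np.array(ci['t']))
def pix(ci,X):
    c=np.array(ci['R'])@np.array(X)+np.array(ci['t']); u=np.array(ci['camera_matrix'])@c; return u[:2]/u[2]
def find(cam,names,ci):
    out={}
    for n in names:
        try: r=viewer.pinpoint(n,cam)
        except Exception as e: print(n,e); continue
        if r:
            w=world(ci,r[0]['at']); out[n]=w
            print(cam,n,np.round(w,1),round(r[0]['confidence'],2),np.round(pix(ci,w)), len(r))
        else: print(cam,n,'none')
    return out
N=['case','pin','stay_hole1','stay_hole2','stay_hole3','thumb_plate','thumb_lip','keeper_knob','keeper_pivot','shot_glass','cup','wine_stopper','cork']
E
python3 - <<'E'
from h import *
s=robot.observe(); print(s['t'],s['tcp_pos'],s['tcp_rot'],s['contact_force'])
for c in ['scene','top']:
    ci,im=snap(c,c+'0.png'); print(c,np.round(-np.array(ci['R']).T@np.array(ci['t'])))
    find(c,N,ci)
a=cv2.imread('pics/scene0.png');b=cv2.imread('pics/top0.png')
print(robot.observe()['t'])
E
```

```text
pics
0.0 [ 181.77077469 -623.46464737  213.64442115] [-3.10833384e+00 -4.43949411e-01  5.98914285e-04] [ 0.4393689  -1.54969239  0.1914433 ]
scene [-212.  561.  632.]
scene case [584.8 115.4   3.6] 0.6 [271. 285.] 1
scene pin [516.7 119.1 160.2] 0.64 [281. 241.] 1
scene stay_hole1 [519.4 115.3 154.6] 0.93 [282. 242.] 3
scene stay_hole2 [519.4 115.3 154.6] 0.93 [282. 242.] 3
scene stay_hole3 [519.4 115.3 154.6] 0.93 [282. 242.] 3
scene thumb_plate [465.6  28.2 154.5] 0.59 [328. 240.] 1
scene thumb_lip [458.2  15.  168. ] 0.82 [334. 234.] 1
scene keeper_knob [483.9 122.9 182. ] 0.51 [287. 238.] 1
scene keeper_pivot [535.  107.  167.1] 0.52 [281. 234.] 1
scene shot_glass [ 5.355e+02 -1.642e+02  5.000e-01] 0.88 [367. 258.] 2
scene cup [ 562.3 -328.4    7.6] 0.63 [401. 235.] 2
scene wine_stopper [476.7 376.5   8.1] 0.78 [188. 353.] 1
scene cork [ 432.4 -254.4   -3.6] 0.47 [417. 264.] 2
top [2.780e+02 1.000e+00 1.162e+03]
top case [583.7 115.   -3.5] 0.79 [285. 230.] 1
top pin [515.9 114.8 159.2] 0.39 [276. 240.] 1
top stay_hole1 [541.4 153.8 157.7] 0.86 [260. 227.] 3
top stay_hole2 [541.4 153.8 157.7] 0.86 [260. 227.] 3
top stay_hole3 [541.4 153.8 157.7] 0.86 [260. 227.] 3
top thumb_plate [463.3  24.5 159.4] 0.68 [315. 269.] 1
top thumb_lip [455.2  13.4 168.9] 0.92 [320. 273.] 1
top keeper_knob [479.8 124.6 183.4] 0.55 [268. 253.] 1
top keeper_pivot [534.5 109.6 166. ] 0.49 [280. 231.] 1
top shot_glass [ 529.8 -166.4   -3.6] 0.9 [396. 264.] 2
top cup [ 556.8 -327.6    6.4] 0.82 [464. 260.] 1
top wine_stopper [475.4 373.9   8.1] 0.64 [174. 259.] 1
top cork [ 431.  -254.6   -2.9] 0.59 [429. 308.] 2
1.4
```

```bash
cat >> h.py <<'E'
from scipy.spatial.transform import Rotation as Ro
def ori(deg):
    a=np.radians(deg); y=np.array([np.cos(a),np.sin(a),0]); z=np.array([0,0,-1.]); x=np.cross(y,z)
    return Ro.from_matrix(np.c_[x,y,z]).as_rotvec()
E
python3 - <<'E'
from h import *
s=robot.observe(); p=np.array(s['tcp_pos'])
robot.servo_line([p[0],p[1],330],feed=250)
for i,(pos,o) in enumerate([([430,100,340],-90),([470,60,340],-60)]):
    print(kin.ik(pos,ori(o)))
    robot.movep(pos,ori(o)); 
    ci,im=snap('wrist',f'w{i}.png'); print(np.round(-np.array(ci['R']).T@np.array(ci['t'])))
    find('wrist',N[1:9],ci)
    if i==0:
        t=viewer.silhouettes('keeper_knob','wrist'); 
    print(robot.observe()['t'],robot.observe()['contact_force'])
E
```

```text
[ 0.72969536  0.07159105 -1.05353841  1.87057488  0.06586919  1.23624422
 -1.91519211]
[504.  99. 509.]
wrist pin [520.6 114.4 165. ] 0.78 [310. 121.] 2
wrist stay_hole1 [546.  158.2 154.5] 0.91 [264.  93.] 4
wrist stay_hole2 [546.  158.2 154.5] 0.91 [264.  93.] 4
wrist stay_hole3 [546.  158.2 154.5] 0.91 [264.  93.] 4
wrist thumb_plate [462.4  25.  157.1] 0.75 [402. 183.] 2
wrist thumb_lip [453.2  10.5 170. ] 0.67 [419. 194.] 3
wrist keeper_knob [480.7 128.6 183. ] 0.76 [294. 167.] 2
wrist keeper_pivot [532.  107.7 167.9] 0.75 [317. 108.] 1
5.2083 [ 0.07457269 -0.14596762 -0.63405317]
[ 0.76744749  0.17514539 -1.0596748   1.80722376  0.16074176  1.25190672
 -1.3836104 ]
[534.  98. 509.]
wrist pin [520.  115.8 163.9] 0.93 [303. 142.] 1
wrist stay_hole1 [543.4 160.2 154.5] 0.94 [274.  95.] 3
wrist stay_hole2 [543.4 160.2 154.5] 0.94 [274.  95.] 3
wrist stay_hole3 [543.4 160.2 154.5] 0.94 [274.  95.] 3
wrist thumb_plate [463.1  28.9 154.9] 0.94 [351. 235.] 1
wrist thumb_lip [453.1  12.  169.9] 0.8 [361. 255.] 1
wrist keeper_knob [483.9 127.3 183.6] 0.93 [271. 172.] 1
wrist keeper_pivot [530.5 107.  166.4] 0.81 [317. 137.] 1
6.2333 [ 0.62698668  0.22055464 -0.62789276]
```

View pics/w0.png

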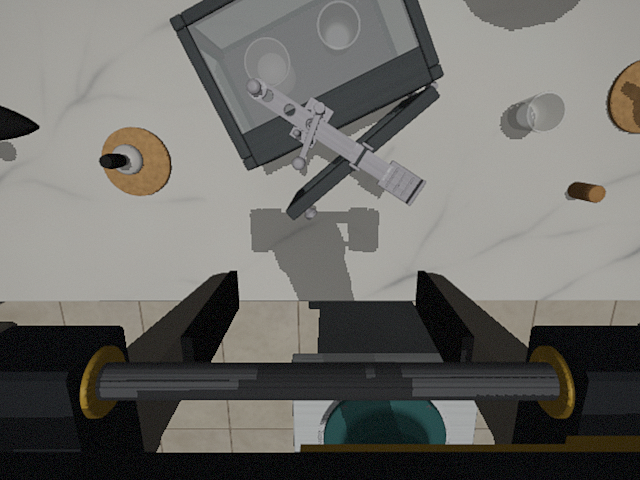

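View pics/scene0.png

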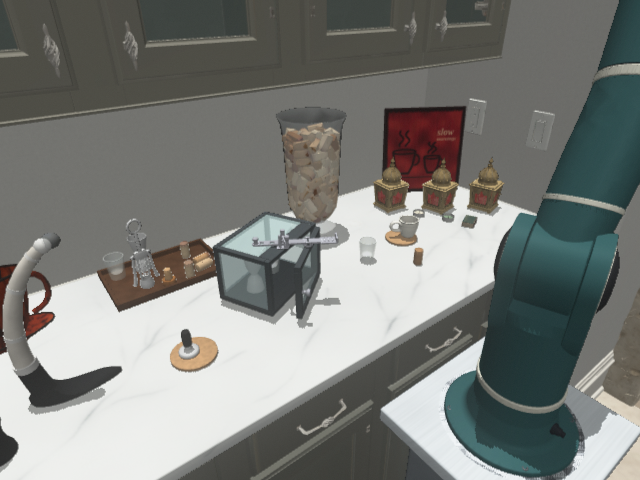

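```bash
cat >> h.py <<'E'
KP=np.array([531.5,108.]); PIN=np.array([519.8,115.2]); TH=np.array([463.,27.]) 
D=(PIN-TH)/np.linalg.norm(PIN-TH); P0=PIN-56*D
def plane(ci,uv,z):
    r=np.array(ci['R']).T@np.linalg.inv(np.array(ci['camera_matrix']))@[uv[0],uv[1],1]; c=-np.array(ci['R']).T@np.array(ci['t'])
    return (c+r*(z-c[2])/r[2])[:2]
def knob(k): 
    a=np.arctan2(D[1],D[0])+np.pi/2+k; return KP+51*np.array([np.cos(a),np.sin(a)])
def door(H,th):
    v=P0-H; c,s=np.cos(th),np.sin(th); P=H+np.array([c*v[0]-s*v[1],s*v[0]+c*v[1]]); e=PIN-P; return P,np.linalg.norm(e),e/np.linalg.norm(e)
E
python3 - <<'E'
from h import *
# camera as for w0: same K; rebuild pose from the current wrist info relative to tool
ci=viewer.camera_info('wrist'); s=robot.observe()
Rt=Ro.from_rotvec(s['tcp_rot']).as_matrix(); R=np.array(ci['R'])@Rt; t=np.array(ci['R'])@np.array(s['tcp_pos'])+np.array(ci['t'])
R0=Ro.from_rotvec(ori(-90)).as_matrix(); c0=dict(ci); c0['R']=R@R0.T; c0['t']=t-c0['R']@np.array([430,100,340])
print(pix(c0,[546,158.2,154.5]))
dl,dr=plane(c0,(292,213),146),plane(c0,(437,92),146); fl,fr=plane(c0,(250,166),150),plane(c0,(440,75),150)
print('door',dl,dr,np.linalg.norm(dl-dr),'front',fl,fr,np.linalg.norm(fl-fr)); print('P0',P0,D)
u=(dr-dl)/np.linalg.norm(dr-dl); H=P0+95*u
print('H',H)
from scipy.optimize import brentq
for L in (80,104): 
    th=brentq(lambda a:door(H,a)[1]-L,0,.9); P,_,e=door(H,th); print(L,th,P,e,np.degrees(np.arctan2(e[1],e[0])),'plate',P-46*e)
print(knob(.2),knob(1.75))
E
```

```text
[264.68999459  92.63819388]
door [430.04004796 136.56893714] [547.58972794  -4.84765772] 183.89285076617645 front [478.45880532 176.69861807] [561.89854642  -5.27280617] 200.18938442779574
P0 [489.4798135   68.11830195] [0.5414319  0.84074461]
H [550.20658755  -4.93824405]
80 0.25612303701056 [472.95319823  50.35112056] [0.58558502 0.81061099] 54.155670103196904 plate [446.01628722  13.06301489]
104 0.5111440387862236 [461.50411552  29.07456907] [0.56053735 0.82812914] 55.907032724702596 plate [435.71939739  -9.01937154]
[483.99086818 126.54406626] [511.97199941  60.88676202]
```

```bash
cat >> h.py <<'E'
H=np.array([550.2,-4.9])
def stat(m=''):
    s=robot.observe(); print(m,round(s['t'],2),np.round(s['tcp_pos'],1),np.round(s['contact_force'],1),round(s['grip_width'],3),np.round(s['grip_force'],1))
E
python3 - <<'E'
from h import *
k=np.array([483,127.5])
grip(0.45,6)
robot.movep([*k,215],ori(-111)); stat()
robot.servo_line([*k,176],feed=80); stat('down')
grip(0.0,6); stat('grip')
for i,a in enumerate(np.linspace(.2,1.75,9)[1:]):
    robot.servo_line([*knob(a),176],feed=60,rotation=ori(-111+31*(i+1)/8)); 
    if i%2: stat(a)
grip(0.3); stat()
robot.servo_line([*knob(1.75),230],feed=150)
grip(0.0)
ci,im=snap('wrist','w2.png'); find('wrist',['keeper_knob','keeper_pivot','thumb_plate','thumb_lip','pin'],ci)
E
```

```text
8.16 [483.3 127.5 215.4] [0.5 0.4 0.1] 0.451 0.0
down 8.8 [483.  127.7 175.8] [ 0.6 -0.6  0.4] 0.446 0.0
grip 9.36 [483.  127.4 176.2] [-1.1 -0.6  2.2] 0.122 6.0
0.5875 10.0 [480.1 107.1 175.9] [-4.7 -0.1  1.9] 0.12 6.0
0.9750000000000001 10.63 [484.8  87.8 176. ] [-2.9 -1.2  2.4] 0.125 6.0
1.3625 11.27 [495.9  71.9 176. ] [-2.2 -0.4  2.1] 0.117 6.0
1.75 11.9 [512.1  61.  176. ] [-0.9 -2.2  1.6] 0.122 6.0
 12.33 [512.   61.1 176.1] [ 0.7  0.1 -0.2] 0.296 0.0
wrist keeper_knob [507.8  64.3 181.8] 0.77 [321. 263.] 2
wrist keeper_pivot none
wrist thumb_plate [463.   27.4 154.2] 0.85 [359. 314.] 1
wrist thumb_lip [453.3  13.2 169.7] 0.84 [378. 339.] 2
wrist pin [522.  114.3 165.9] 0.63 [252. 224.] 1
```

View pics/w2.png

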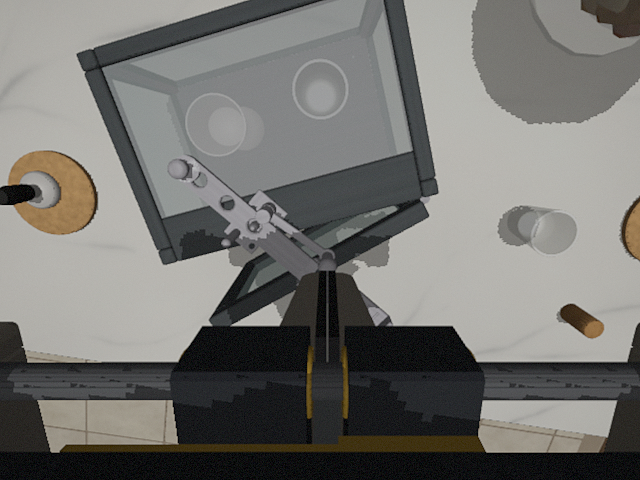

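```bash
cat >> h.py <<'E'
def plate(th,off):
    P,L,e=door(H,th); return P-(46+off)*e, np.degrees(np.arctan2(e[1],e[0]))-90, L
E
python3 - <<'E'
from h import *
p,a,L=plate(0,4); print(p,a,L)
robot.movep([*p,215],ori(a)); stat()
robot.servo_line([*p,166],feed=120); stat()
for z in (159,156,153,150.5,148.5):
    robot.servo_line([*p,z],feed=25); stat(z)
for th in np.linspace(0,.36,7)[1:]:
    p,a,L=plate(th,4); robot.servo_line([*p,148.5],feed=35,rotation=ori(a)); stat((round(th,2),round(L)))
ci,im=snap('wrist','w3.png'); find('wrist',['pin','stay_hole3','thumb_lip','keeper_knob'],ci)
E
```

```text
[462.40821842  26.08107156] -32.78116789531919 55.99999999999999
 14.47 [462.8  26.  215.2] [-0.2  0.1  0.2] 0.007 0.0
 15.03 [462.7  26.7 166.2] [-1.2  1.  -0.4] 0.007 0.0
159 15.47 [462.4  26.  159. ] [-0.7  0.4 -0.4] 0.006 0.0
156 15.73 [462.7  26.2 156.2] [-0.7 -0.2  2.5] 0.004 1.4
153 16.0 [462.5  26.2 153. ] [0.6 0.1 3.5] 0.002 1.5
150.5 16.25 [462.4  26.1 150.4] [-0.2 -0.4  3.5] 0.002 1.6
148.5 16.5 [462.4  26.1 148.4] [0.7 0.4 2.5] 0.002 1.7
(np.float64(0.06), 62) 16.82 [456.5  22.4 148.4] [-0.4 -0.6  3. ] 0.001 1.8
(np.float64(0.12), 67) 17.14 [452.   18.9 148.4] [ 0.3 -1.1  3.4] 0.005 1.7
(np.float64(0.18), 73) 17.46 [447.9  15.  148.4] [-0.4  0.5  3.8] 0.008 1.7
(np.float64(0.24), 78) 17.77 [444.2  10.6 148.4] [-0.9  0.2  2.1] 0.005 1.7
(np.float64(0.3), 84) 18.09 [441.    5.9 148.4] [-0.   0.1  3.8] 0.007 1.7
(np.float64(0.36), 90) 18.41 [438.4   0.8 148.4] [-0.9  0.1  3.3] 0.007 1.7
wrist pin none
wrist stay_hole3 [494.6  80.5 167.8] 0.68 [327.  78.] 1
wrist thumb_lip none
wrist keeper_knob [506.3  65.1 183.4] 0.82 [380.  88.] 1
```

View pics/w3.png

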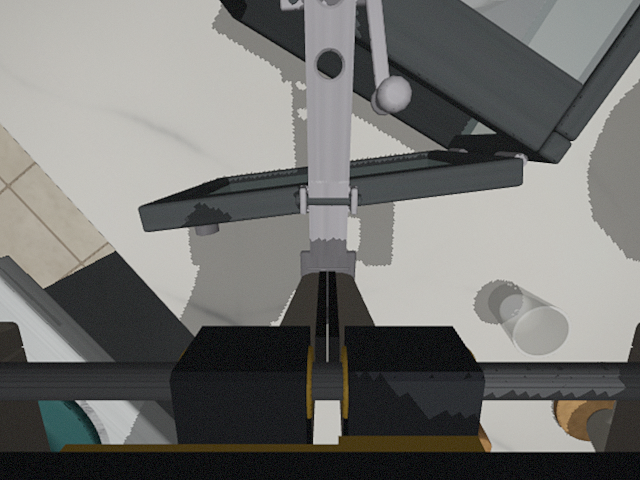

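Run:
```python
from h import *
ci=viewer.camera_info('wrist'); P,L,e=door(H,.36)
print('piv',plane(ci,(328,200),157),P,'hole1',plane(ci,(330,63),168),P+56*e*np.cos(.22))
for th in np.linspace(.36,.495,4)[1:]:
    p,a,L=plate(th,4); robot.servo_line([*p,148.5],feed=30,rotation=ori(a)); stat((round(th,3),round(L)))
ci,im=snap('wrist','w4.png'); find('wrist',['stay_hole1'],ci)
ci,im=snap('top','t1.png'); find('top',['pin','stay_hole3','stay_hole1','keeper_knob'],ci)
t=im[190:330,200:360][:,:,::-1]
ci,im=snap('scene','s1.png'); find('scene',['pin','stay_hole3','thumb_lip'],ci)
s=im[190:310,240:380][:,:,::-1]
f=lambda x:cv2.resize(x,(400,400*x.shape[0]//x.shape[1]),interpolation=cv2.INTER_CUBIC)[:340]
w=cv2.imread('pics/w4.png'); w=cv2.resize(w[:320,150:500],(400,366))[:340]
a,b=f(t),f(s); m=max(len(a),len(b)); cv2.imwrite('pics/c1.png',np.hstack([cv2.copyMakeBorder(x,0,m-len(x),0,0,0) if len(x)<m else x for x in (a,b)]))
```

```text
piv [466.16809753  40.05012469] [467.64970399  42.04743973] hole1 [498.72659521  84.53945887] [499.37360947  86.54737713]
(np.float64(0.405), 94) 18.95 [436.7  -2.9 148.5] [ 0.  -0.5  2.6] 0.003 1.8
(np.float64(0.45), 98) 19.24 [435.1  -7.1 148.5] [-0.  -0.5  3.1] 0.004 1.8
(np.float64(0.495), 102) 19.53 [433.8 -11.2 148.4] [-0.3 -1.1  3.1] 0.007 1.8
wrist stay_hole1 [491.7  72.8 169.2] 0.8 [330.  64.] 1
top pin [515.3 114.9 163. ] 0.55 [276. 240.] 1
top stay_hole3 [489.5  71.5 166.2] 0.72 [295. 254.] 3
top stay_hole1 [489.5  71.5 166.2] 0.72 [295. 254.] 3
top keeper_knob [507.1  60.2 184.5] 0.42 [301. 244.] 1
scene pin [519.2 116.2 163.3] 0.48 [282. 239.] 1
scene stay_hole3 [492.7  74.8 169.4] 0.93 [304. 236.] 3
scene thumb_lip [427.  -17.8 151.6] 0.89 [354. 241.] 1
```

View pics/c1.png

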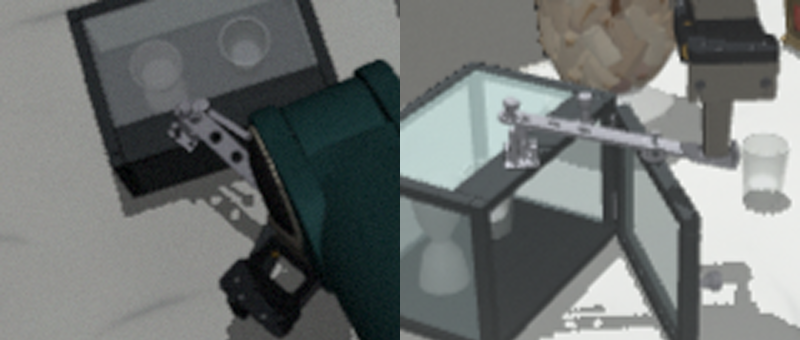

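View pics/w4.png

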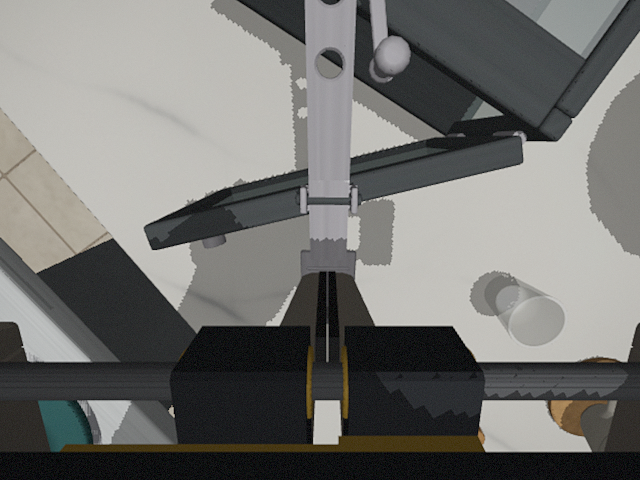

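Run:
```python
from h import *
def fz(n=6):
    v=[]
    for _ in range(n): v.append(robot.observe()['contact_force']); robot.hold(.03)
    return np.round(np.mean(v,0),2)
p,a,L=plate(.495,4)
for z in (151.5,153,154,155,156,157):
    robot.servo_line([*p,z],feed=20); print(z,fz())
ci,im=snap('wrist','w5.png'); find('wrist',['stay_hole1'],ci)
ci,im=snap('scene','s2.png')
cv2.imwrite('pics/c2.png',cv2.resize(im[215:275,260:370][:,:,::-1],(800,436),interpolation=cv2.INTER_CUBIC)); stat()
```

```text
151.5 [-0.34  0.01  3.05]
153 [-0.15  0.11  3.03]
154 [0.31 0.43 3.21]
155 [-0.09 -0.04  2.6 ]
156 [-0.12 -0.31  2.64]
157 [ 0.09 -0.1   2.39]
wrist stay_hole1 [507.   91.4 158.4] 0.8 [335.  12.] 2
 22.98 [433.9 -10.8 157. ] [ 1.  -0.5  2.3] 0.001 1.3
```

View pics/c2.png

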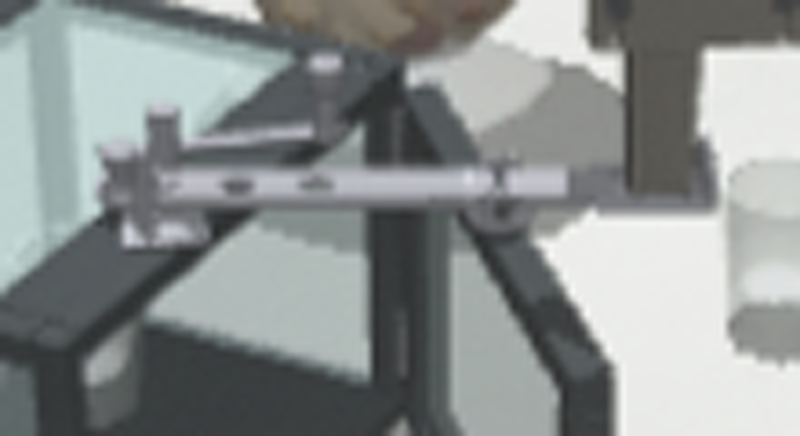

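Run:
```python
from h import *
p,a,L=plate(.495,4)
robot.servo_line([*p,230],feed=120)
robot.movep([450,30,300],ori(-80)); grip(0.4)
ci,im=snap('wrist','w6.png'); find('wrist',['pin','keeper_knob','thumb_plate','thumb_lip','keeper_pivot'],ci)
for r in viewer.pinpoint('stay_hole3','wrist'): w=world(ci,r['at']); print(np.round(w,1),r['confidence'],pix(ci,w))
stat()
```

```text
wrist pin [520.5 116.8 163.9] 0.97 [238. 126.] 2
wrist keeper_knob [507.7  66.7 182.1] 0.83 [294. 154.] 2
wrist thumb_plate [434.3  -9.7 156. ] 0.72 [366. 248.] 1
wrist thumb_lip [425.7 -23.3 171.6] 0.96 [381. 264.] 2
wrist keeper_pivot [530.1 108.5 166. ] 0.6 [249. 116.] 2
[508.3  94.2 155.3] 0.79 [264.95865381 145.9671614 ]
[492.3  75.7 152.3] 0.71 [284.1615508  168.17782166]
[521.7 117.6 156.4] 0.63 [239.15232412 124.72345723]
 25.48 [450.  30. 300.] [0.6 0.9 0.1] 0.399 0.0
```

View pics/w6.png

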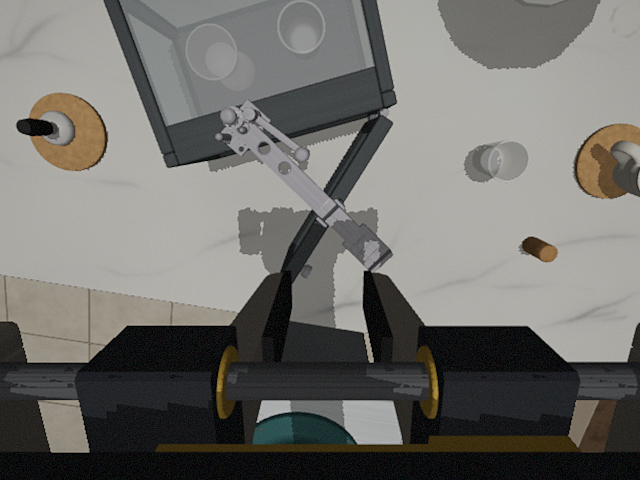

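Run:
```python
from h import *
ci=viewer.camera_info('wrist'); print(plane(ci,(302,153),188)); k=knob(1.75)*.6+np.array([507.7,66.7])*.4; print(k)
robot.movep([*k,215],ori(-80)); robot.servo_line([*k,176],feed=80); stat('down')
grip(0.0,6); stat('grip')
for i,a in enumerate(np.linspace(1.68,0.03,10)):
    robot.servo_line([*knob(a),176],feed=60,rotation=ori(-80-31*i/9)); 
    if i%3==0: stat(a)
grip(0.3); stat()
robot.servo_line([*knob(.03),230],feed=150)
robot.movep([440,80,310],ori(-90))
ci,im=snap('wrist','w7.png'); find('wrist',['pin','keeper_knob','keeper_pivot','thumb_plate'],ci)
for r in viewer.pinpoint('stay_hole3','wrist'): w=world(ci,r['at']); print(np.round(w,1),r['confidence'],pix(ci,w))
c2,_=snap('scene'); find('scene',['wine_stopper','cup','cork','shot_glass','keeper_knob'],c2)
```

```text
[509.53183322  60.12346081]
[510.26319965  63.21205721]
down 26.64 [510.3  63.4 176. ] [0.2 0.1 0.5] 0.395 0.0
grip 27.14 [509.8  61.5 176. ] [-3.3 -5.3  4.7] 0.121 6.0
1.68 27.39 [508.8  62.  176.1] [-0.1 -3.   1.7] 0.123 6.0
1.13 28.32 [488.   81.1 175.8] [-3.2 -2.   1.4] 0.122 6.0
0.5800000000000001 29.24 [480.6 107.6 175.9] [-1.4 -0.1 -0.9] 0.119 6.0
0.03 30.17 [487.6 133.8 175.9] [-2.1 -0.7 -0.9] 0.117 6.0
 30.61 [488.1 134.4 176.2] [-0.1  0.4  0.1] 0.301 0.0
wrist pin [520.9 113.9 162.8] 0.79 [286. 131.] 1
wrist keeper_knob [487.9 136.8 183.5] 0.96 [257. 172.] 1
wrist keeper_pivot [530.4 104.  164.6] 0.55 [297. 119.] 1
wrist thumb_plate [434.7  -8.9 155.9] 0.88 [421. 227.] 1
[521.8 118.5 152.6] 0.75 [282.21306869 129.91545951]
[495.4  74.5 157.5] 0.71 [332.2505995  160.75005349]
[507.8  90.6 153.8] 0.64 [314.07337545 146.26231575]
scene wine_stopper [476.  375.    8.8] 0.91 [189. 353.] 1
scene cup [ 558.  -328.2   10.9] 0.66 [402. 234.] 1
scene cork [ 436.8 -255.9   -1.1] 0.73 [416. 263.] 3
scene shot_glass [437.   -6.2 157.8] 0.71 [348. 239.] 3
scene keeper_knob [486.9 132.6 180.1] 0.66 [283. 240.] 2
```

View pics/w7.png

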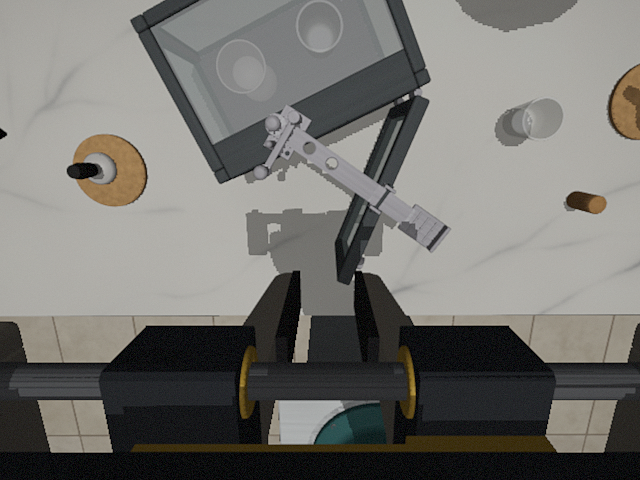

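The picture shows the keeper back across the stay, with its knob at (260,172), the last hole at the pin near (285,130), the bar level, and the bystanders where they were.

Run:
```python
from h import *
robot.hold(.3); print(robot.job_done()); stat()
```

```text
the job is handed in; nothing more can be done
None
the job is handed in; nothing more can be done
```

I handed the job in at about 31 s: the door is at its widest setting, with the last hole down over the pin, the keeper back across the stay and the other things undisturbed in the final picture; no verdict came back.

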